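Tighten the bread stand's clamp nut with the ratchet spanner

TASK

Pull the tool drawer open and take out the ratchet ring spanner. Fit its ring right down over the hexagon nut on the bread-cutting stand and swing the handle back and forth, ratcheting the nut clockwise until it comes up hard against its stop. Leave the spanner sitting fully down on the tight nut; do not touch the nut with the fingers and leave the other things where they are.

Things in the scene. Friction and masses are not known exactly. Their poses are not given: they have to be found in the camera images.
- cabinet_drawer0 (a joint): the one drawer of the low white tool cabinet, m pulled out: 0 shut, at most 0.197. Slides along the cabinet's own -x with about 1 N of friction. Inside it is 274 mm wide and 46 mm deep, its floor 22 mm above the table, and it holds the ratchet spanner (near the front) and a smaller plain spanner, which must stay in the drawer
- cabinet_drawer0_handle (a point): middle of the drawer's bar handle: a round steel bar 11 mm thick and 120 mm long, along the point's y, 35 mm in front of the drawer's grey face and 52 mm above the table; the cabinet's top is 90 mm above the table. The drawer pulls out along the point's -x (towards the robot, turned by up to 0.2 rad)
- spanner: steel ratchet ring spanner, 0.43 kg (centre of mass about 40 mm from the ring axis), 242 mm long, lying in the drawer. Origin: centre of the underside of its ring head, z up. Head: 54 mm outside diameter, 18 mm high. From it the handle runs along the body's -x: a straight bar 16 mm wide (y), 6 to 16 mm above the underside, ending in a boss of 30 mm diameter, 16 mm high, at x = -200 mm
- ring (a point): same point as the spanner's origin. A toothed ring turns in the head; its open hexagon hole is 25.2 mm across flats, bevelled below. Turning the handle clockwise (from above) drives it, in teeth of 24 degrees; anticlockwise slips with light drag (under 0.15 N m). Its angle in the head is unknown: lining up with the nut must be felt (unaligned, the ring rests 10 to 15 mm above its seat)
- grip (a point): good place to hold the spanner: on the handle's middle line, 85 mm from the ring's axis, at the handle's mid height (11 mm above the underside)
- seat (a point): on the nut's axis, on top of its flange (40 mm diameter), 69 mm above the table: the ring's underside sits here when fully down. Fixed to the stand; its -x points into the open sector where the handle swings. The steel nut is a hexagon 24 mm across flats, 16 mm high above the flange, then 3 mm of taper; a 14 mm stud end reaches 23 mm above the flange
- stand: the fixed bread-cutting stand, origin on the table under the nut's axis, same axes as seat. Two upright 12 mm posts, 55 mm from the nut's axis, 65 degrees either side of -x, rise 34 mm above the flange and leave the handle about 48 degrees of swing to either side of -x. A curved ledge 38 to 50 mm from the axis carries the handle, 0.6 mm below it when the ring is home. Beyond 65 mm from the axis only the 12 mm base plate lies under the swing
- nut (a joint): how far the nut is turned, rad, growing clockwise seen from above. Turns with about 0.3 N m of friction, which holds it where it is left; hard stop (tight) at 3.6; forced well beyond it (over about 15 N at the grip) the ratchet may skip a tooth, so stop when the handle stiffens
- jam_jar: glass jam jar, 66 mm in diameter, on the cabinet: leave alone
- roll: bread roll on the cabinet: leave alone
- pastry_brush: pastry brush lying on the table: leave alone
- bench_knife: bench scraper with a white handle lying on the table: leave alone
- mug: blue mug: leave alone
- bottle: bottle, 66 mm in diameter, 200 mm high: leave alone
- fixed_spanner: small plain open-ended spanner, 150 mm, lying behind the ratchet spanner in the drawer: leave it in the drawer

How it is judged:
By the outcome, as a careful person would: the job done as asked, in the order asked, and still so for the second after the job is handed in, with the robot touching nothing.
It also fails if it takes over 72 s, if anything falls off the work surface, if the arm or the gripper's body presses on something with over 40 N, if the wrist force passes 120 N, or if a joint passes its speed limit or range.

ROBOT

A 6-joint arm with a two-finger parallel gripper is mounted at the origin on the work surface. World frame = base frame: x ahead of the robot, y to its left, z up, the work surface at z = 0. Lengths are in m, angles in rad, forces in N, time in s.
With the tool pointing down it reaches from about 0.3 to 0.75 m from the base axis. Payload 8.5 kg.
Tool frame: the origin (TCP) lies midway between the tips of the shut fingers; the grasp point (between the pads) lies 19 mm behind it; z points along the fingers, y is the line along which they close (so a half turn about z gives the same grasp; the last joint's range is limited). The gripper opens to 85 mm and grips with 20 to 120 N. Pads are 22 mm wide; open, the fingers measure 114 mm over their backs; the gripper's body (76 mm by 85 mm) begins 54 mm behind the grasp point. The pads swing forward as they close: fully open they stand 13 mm farther back than shut.
Start: joints at [-1.547, 0.381, 1.297, -0, 1.464, -0.215], TCP at [0.13, -0.534, 0.231] pointing down, gripper open.
Joint ranges: [-3.11, 3.11], [-0.89, 2.33], [0.22, 2.48], [-1.42, 4.56], [0.17, 2.85], [-2.88, 2.88]. Speed limits (rad/s): [2.39, 2.39, 3.14, 3.14, 3.14, 3.14].

INTERFACE

Orientations are given as a unit quaternion [w, x, y, z].
In Python, from workcell import bot gives the robot as it stands.
- The arm moves only by the shell command python3 -m creep 'ROWS'. ROWS is JSON, a list of rows, each a list of 5 numbers: the finger opening in mm, from 0 to 85.4, then the shift along the world's x, y, z in mm, then the turn about the world's z in rad. In form: [[fingers, x, y, z, roll], ...]. A call has 1 to 8 rows; each row is the pose to reach, as a shift and turn from the pose commanded when the call began; what a row does not reach only later rows make up. A row lasts 1/8 s, in which the tool goes at most 62.5 mm and 10.7 degrees, less where a joint would pass 70% of its speed; a pose out of reach is approached as far as the arm can. A call with a gripper value outside its range is refused whole. The fingers move at their own pace and stop on an object; the grip force is fixed at half the most. Time passes only in rows, so rows that repeat a pose let the fingers close. It gives the time, the measured TCP pose, the force, the opening and the grip force at its end, in the units of the state.
- bot.state(): the state, without advancing time (a new reading comes with each control period).
- bot.read_camera(name): name is "scene" or "side" or "wrist"; returns (picture, depth): 420x560x3 uint8, red, green, blue; 420x560 float32, m along the optical axis (not along the pixel's ray), 0 where there is no reading.
- bot.camera_info(name): a dict with "K" (3x3 intrinsics, pixels), "dist" ([k1, k2, p1, p2, k3] as OpenCV has them; the pictures are not rectified), "cam_to_world" (4x4, takes a point from camera to world coordinates); the wrist camera has in their place "T_tool_cam" (4x4, takes a point from camera to tool coordinates, whose origin is the TCP and whose axes are the flange's). Camera axes: x right, y down, z forward; pixel columns grow to the right and rows downward; lengths in m; the calibration is good to about 2 mm. A picture is of the moment at which its call begins: read the wrist's pose just before it. camera_info takes no time and is no camera call.
- bot.job_done(): hands the job in; it is judged then, once.
The state is a dict: "time": time; "joint_pos": joint angles; "joint_velocities": joint speeds; "joint_torque": joint torques, N m; "position": TCP position; "ee_rot": TCP orientation; "force": force on the tool from outside, world axes, zero at the start; "wrist_torque": the same for the moment, N m; "opening": finger opening in m; "finger_force": force on a finger pad.
Only numpy, scipy, OpenCV 4.12 (cv2) and the standard library are available. Lean on these libraries where they do the work, as an engineer would, in place of code of your own. Each camera call takes 0.05 s, during which the arm holds its last target. There are 200 camera calls.

## Working session

There is one attempt and no reset: what is moved stays moved. The work goes in short steps, Python scripts to look and compute and a shell command to move; the robot and the scene stay as the last step left them, time stands still between calls to the robot, and variables do not carry over. Pictures are saved under pics/ and viewed, at most 10 in all, crops included, and the job is handed in when it is done.

```bash
mkdir -p pics
cat > h.py <<'E'
import numpy as np, cv2
from workcell import bot
from scipy.spatial.transform import Rotation as R
def T_cw(name, st=None):
    i=bot.camera_info(name)
    if 'cam_to_world' in i: return np.array(i['cam_to_world'])
    q=st['ee_rot']; T=np.eye(4); T[:3,:3]=R.from_quat([q[1],q[2],q[3],q[0]]).as_matrix(); T[:3,3]=st['position']
    return T@np.array(i['T_tool_cam'])
def shot(name,png=None):
    st=bot.state(); im,d=bot.read_camera(name)
    T=T_cw(name,st)
    if png:
        cv2.imwrite('pics/'+png+'.png',im[:,:,::-1]); np.savez('pics/'+png+'.npz',im=im,d=d,T=T)
    return im,d,T
def cloud(name,d,T):
    i=bot.camera_info(name);K=np.array(i['K']);D=np.array(i['dist'])
    h,w=d.shape;u,v=np.meshgrid(np.arange(w),np.arange(h))
    n=cv2.undistortPoints(np.stack([u,v],-1).reshape(-1,1,2).astype(float),K,D).reshape(h,w,2)
    P=np.dstack([n[...,0]*d,n[...,1]*d,d])
    W=P@T[:3,:3].T+T[:3,3]; W[d==0]=np.nan
    return W
def ray(name,uv,T,z):
    i=bot.camera_info(name);K=np.array(i['K']);D=np.array(i['dist'])
    n=cv2.undistortPoints(np.array(uv,float).reshape(-1,1,2),K,D).reshape(-1,2)
    r=np.c_[n,np.ones(len(n))]@T[:3,:3].T; o=T[:3,3]
    return o+r*((z-o[2])/r[:,2])[:,None]
E
python3 - <<'E'
from h import *
a,_,Ta=shot('scene','s0');b,_,Tb=shot('side','e0')
w,_,_=shot('wrist','w0')
print(Ta.round(2),Tb.round(2)); print(bot.state()); print(bot.camera_info('wrist')['T_tool_cam'])
E
```

```text
[[ 0.75  0.43 -0.51  1.15]
 [ 0.66 -0.47  0.58 -0.76]
 [ 0.01 -0.77 -0.64  0.86]
 [ 0.    0.    0.    1.  ]] [[-0.98 -0.09  0.16  0.35]
 [-0.19  0.6  -0.78  0.93]
 [-0.02 -0.8  -0.6   0.86]
 [ 0.    0.    0.    1.  ]]
{'time': 0.15, 'joint_pos': array([-1.54730176e+00,  3.81011665e-01,  1.29800032e+00,  2.38045340e-05,
        1.46361391e+00, -2.15305222e-01]), 'joint_velocities': array([ 0.00086235, -0.00277727, -0.00165504,  0.00133729,  0.00056068,
        0.00159778]), 'joint_torque': array([ 1.76821519e-03, -4.48627675e+01, -2.31342244e+01, -1.89131615e-04,
        3.84400628e-03, -3.17733577e-05]), 'position': array([ 0.13009104, -0.53417459,  0.23089862]), 'ee_rot': array([-5.13112581e-04,  9.92880317e-01,  1.19115111e-01,  6.12495982e-05]), 'force': array([ 0.92614061, -0.22277791,  0.03141956]), 'wrist_torque': array([-0.00791137, -0.02287908,  0.01067933]), 'finger_force': 0.0, 'opening': 0.08575921738042658}
[[ 1.92196754e-04 -9.56615600e-01 -2.91352975e-01  7.47044297e-02]
 [ 9.99999971e-01  2.25349176e-04 -8.02318521e-05 -1.21689556e-04]
 [ 1.42407194e-04 -2.91352951e-01  9.56615616e-01 -1.41941078e-01]
 [ 0.00000000e+00  0.00000000e+00  0.00000000e+00  1.00000000e+00]]
```

View pics/s0.png

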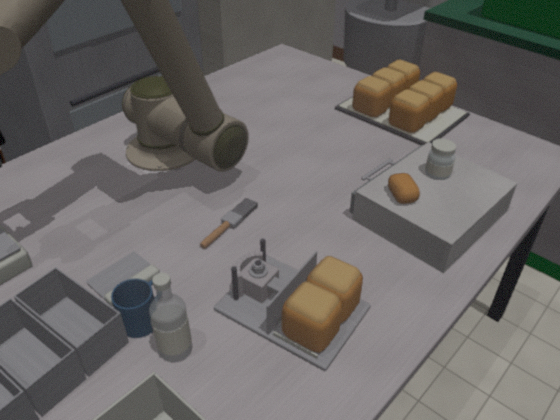

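View pics/e0.png

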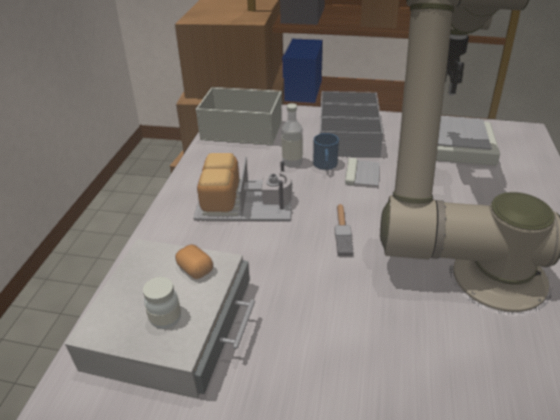

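The scene view shows the stand nut at about (258,268), with posts at (235,283) and (263,250). The cabinet is at upper right and its handle bar is near (378,168). In the side view the handle runs from about (250,305) to (225,342), and the nut is at about (276,180).

Run:
```python
from h import *
for n,f in (('scene','s0'),('side','e0')):
    z=np.load(f'pics/{f}.npz'); W=cloud(n,z['d'],z['T'])
    m=(abs(W[...,2]-.09)<.006)&(W[...,0]>.3)&(W[...,1]>-.1)
    nl,L,S,_=cv2.connectedComponentsWithStats(m.astype(np.uint8)); k=1+S[1:,4].argmax()
    P=W[L==k]; r=cv2.minAreaRect((P[:,:2]*1000).astype(np.float32)); print(n,'top',r,cv2.boxPoints(r).round(0).tolist(),P[:,2].mean())
    # handle: points z .035-.07 within 60 mm ahead
    c=np.array(r[0])/1000
    m=(W[...,2]>.04)&(W[...,2]<.064)&(W[...,0]<c[0]-.10)&(abs(W[...,1]-c[1])<.12)&(W[...,0]>c[0]-.25)
    H=W[m]; print(len(H), H.mean(0) if len(H) else '', np.percentile(H,[2,98],axis=0) if len(H) else '')
    # stand tall things
    for lo,hi in ((.095,.108),(.085,.095),(.062,.075)):
        m=((W[...,2]>lo)&(W[...,2]<hi)&(W[...,0]>.25)&(W[...,0]<.75)&(W[...,1]<0)&(W[...,1]>-.45)).astype(np.uint8)
        nl,L,S,_=cv2.connectedComponentsWithStats(m)
        for k in range(1,nl):
            if S[k,4]>8: P=W[L==k]; print(lo,S[k].tolist(),P.mean(0).round(3),np.ptp(P[:,:2],axis=0).round(3))
```

```text
scene top ((747.1569213867188, 268.7386474609375), (330.664794921875, 269.32391357421875), 87.12056732177734) [[604.0, 110.0], [873.0, 97.0], [890.0, 427.0], [621.0, 441.0]] 0.09049584466598615
169 [0.56822669 0.27271623 0.05571234] [[0.55921041 0.21374995 0.05022279]
 [0.58203492 0.33621356 0.06016383]]
0.095 [201, 158, 32, 10, 92] [ 0.289 -0.038  0.102] [0.056 0.061]
0.095 [260, 239, 5, 7, 30] [ 0.573 -0.175  0.101] [0.013 0.016]
0.095 [266, 251, 51, 57, 170] [ 0.687 -0.21   0.097] [0.03  0.178]
0.095 [231, 266, 6, 8, 38] [ 0.587 -0.272  0.101] [0.011 0.011]
0.095 [306, 274, 17, 14, 57] [ 0.726 -0.193  0.104] [0.044 0.014]
0.095 [282, 301, 12, 17, 84] [ 0.736 -0.279  0.102] [0.03  0.019]
0.095 [172, 313, 16, 20, 90] [ 0.616 -0.432  0.101] [0.018 0.045]
0.085 [205, 162, 27, 8, 54] [ 0.288 -0.033  0.09 ] [0.045 0.052]
0.085 [260, 244, 6, 5, 21] [ 0.575 -0.175  0.089] [0.009 0.012]
0.085 [266, 254, 51, 57, 174] [ 0.689 -0.213  0.09 ] [0.029 0.178]
0.085 [252, 260, 12, 10, 85] [ 0.604 -0.221  0.089] [0.024 0.023]
0.085 [231, 272, 6, 5, 20] [ 0.589 -0.274  0.089] [0.009 0.01 ]
0.085 [11
[... 1684 characters left out ...]
2, 2, 10, 11] [ 0.683 -0.197  0.092] [0.007 0.038]
0.085 [268, 174, 10, 6, 40] [ 0.603 -0.213  0.089] [0.026 0.029]
0.085 [211, 179, 25, 17, 75] [ 0.716 -0.123  0.09 ] [0.053 0.076]
0.085 [278, 184, 5, 5, 14] [ 0.573 -0.168  0.089] [0.011 0.011]
0.062 [281, 144, 21, 8, 72] [ 0.586 -0.408  0.068] [0.065 0.032]
0.062 [313, 145, 25, 15, 94] [ 0.481 -0.406  0.068] [0.075 0.066]
0.062 [261, 171, 30, 25, 303] [ 0.595 -0.211  0.068] [0.084 0.104]
0.062 [235, 172, 5, 10, 15] [ 0.711 -0.228  0.068] [0.003 0.042]
0.062 [244, 175, 2, 9, 9] [ 0.686 -0.218  0.069] [0.005 0.032]
0.062 [212, 187, 24, 16, 97] [ 0.719 -0.119  0.068] [0.054 0.064]
0.062 [240, 194, 2, 9, 9] [ 0.675 -0.127  0.068] [0.005 0.03 ]
```

Run:
```python
import cv2
a=cv2.imread('pics/s0.png')[225:325,200:340]; b=cv2.imread('pics/e0.png')[280:380,180:320]
c=cv2.imread('pics/e0.png')[140:230,210:330]
f=lambda x:cv2.resize(x,(400,300),interpolation=3)
import numpy as np
cv2.imwrite('pics/c0.png',np.vstack([np.hstack([f(a),f(b)]),np.hstack([f(c),f(cv2.imread('pics/w0.png'))])]))
```

```text
(no output)
```

View pics/c0.png

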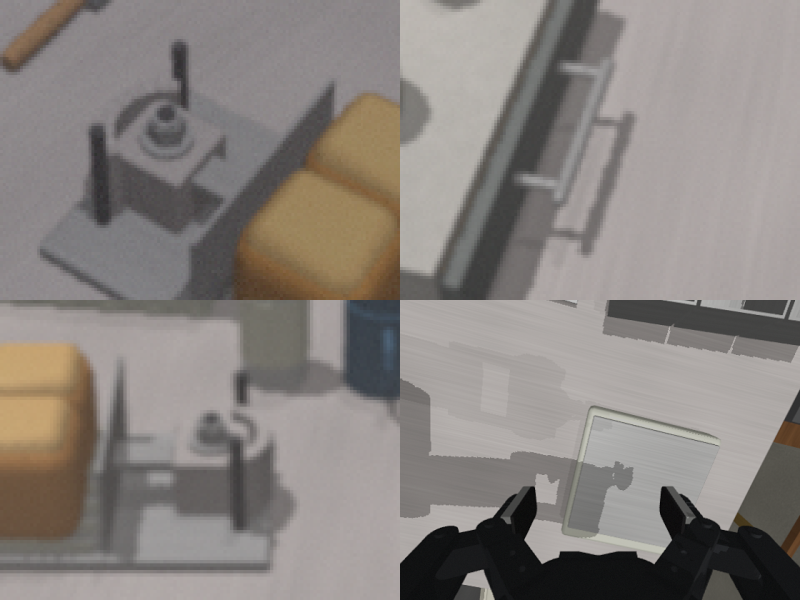

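The cabinet yaw is about -0.05 and the handle middle is about (0.565, 0.275, 0.052). The nut is about (0.603, -0.217) and the stand yaw about +0.15, so the sizes fit. Moving to above the drawer handle, with the fingers closing along x.

```bash
python3 -m creep '[[85,28,52,0,0.1],[85,56,104,0,0.25],[85,84,156,0,0.4],[85,112,208,0,0.55],[85,140,260,0,0.7],[85,168,312,0,0.85],[85,196,364,0,1.0],[85,224,416,0,1.15]]'
python3 -m creep '[[85,28,52,0,0.132],[85,56,104,0,0.132],[85,84,156,0,0.132],[85,112,208,0,0.132],[40,140,260,0,0.132],[25,168,312,0,0.132],[25,200,393,0,0.132],[25,200,393,0,0.132]]'
python3 - <<'E'
from h import *
im,d,T=shot('wrist','w1'); W=cloud('wrist',d,T)
print(bot.state()['position'],bot.state()['joint_pos'])
m=(W[...,2]>.044)&(W[...,2]<.064)&(W[...,0]>.54)&(W[...,0]<.60)&(abs(W[...,1]-.275)<.1)
H=W[m]; print(len(H)); 
for y in np.arange(.2,.36,.02):
    q=H[abs(H[:,1]-y)<.01]
    if len(q): print(y.round(2),len(q),np.percentile(q[:,0],[5,50,95]).round(4),q[:,2].max().round(3))
E
```

```text
time: 1.15
position: [0.3546, -0.1166, 0.2314]
ee_rot: [0.0, 0.767, 0.642, 0.0]
force: [0.2, -1.2, -0.1]
opening: 0.0851
finger_force: 0.0
time: 2.15
position: [0.5543, 0.2775, 0.2303]
ee_rot: [-0.0, 0.724, 0.69, -0.0]
force: [-0.2, -1.7, -0.3]
opening: 0.0253
finger_force: 0.0
[0.55465869 0.27871102 0.23005345] [2.74773202e-01 5.08590196e-01 1.08700539e+00 1.01339123e-03
 1.54678554e+00 3.21554538e-01]
1638
0.2 16 [0.5964 0.5966 0.5968] 0.059
0.22 309 [0.5588 0.5774 0.5971] 0.063
0.24 208 [0.5585 0.565  0.5985] 0.064
0.26 214 [0.5594 0.5658 0.5995] 0.064
0.28 196 [0.5602 0.5656 0.5998] 0.063
0.3 185 [0.561  0.5656 0.5707] 0.058
0.32 335 [0.5621 0.5705 0.5973] 0.059
0.34 175 [0.5626 0.569  0.5899] 0.058
```

View pics/w1.png

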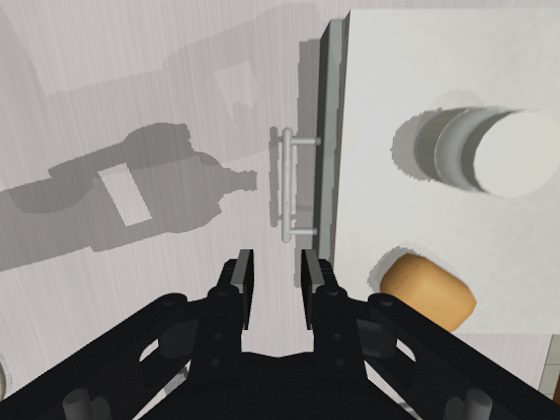

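The bar runs from (288,130) to (287,240), x about 0.565, and the drawer face is at x about 0.599. The roll at (430,290) is clear of the fingers. Going down onto the bar and gripping it.

```bash
python3 -m creep '[[25,6,4,-40,0],[25,11,6,-90,0],[25,11,6,-130,0],[25,11,6,-160,0],[25,11,6,-180,0],[25,11,6,-194,0],[25,11,6,-194,0]]'
python3 -m creep '[[5,0,0,0,0],[5,0,0,0,0],[5,0,0,0,0]]'
```

```text
time: 3.08
position: [0.565, 0.2804, 0.037]
ee_rot: [-0.0, 0.725, 0.689, -0.0]
force: [0.3, -0.3, -0.1]
opening: 0.0248
finger_force: 0.0
time: 3.45
position: [0.5643, 0.2807, 0.0381]
ee_rot: [-0.0, 0.724, 0.689, -0.001]
force: [-5.3, -0.9, 3.9]
opening: 0.0087
finger_force: 58.8
```

```bash
python3 -m creep '[[5,-20,1,0,0],[5,-44,2,0,0],[5,-70,3.5,0,0],[5,-96,5,0,0],[5,-122,6,0,0],[5,-148,7.5,0,0],[5,-172,8.5,0,0],[5,-190,9.5,0,0]]'
python3 -m creep '[[5,0,0,0,0],[25,0,0,0,0],[25,0,0,0,0],[25,0,0,60,0],[25,0,0,120,0],[60,20,0,170,0],[85,50,0,190,0],[85,50,-40,210,0]]'
python3 - <<'E'
from h import *
im,d,T=shot('wrist','w2'); print(bot.state()['position'])
E
```

```text
time: 4.45
position: [0.3749, 0.29, 0.0381]
ee_rot: [0.001, 0.724, 0.689, 0.001]
force: [1.3, -3.5, -0.4]
opening: 0.0083
finger_force: 59.6
time: 5.45
position: [0.427, 0.2505, 0.2479]
ee_rot: [0.0, 0.724, 0.69, 0.001]
force: [0.5, -0.2, -0.0]
opening: 0.0777
finger_force: 0.0
[0.42694214 0.24679386 0.25026731]
```

View pics/w2.png

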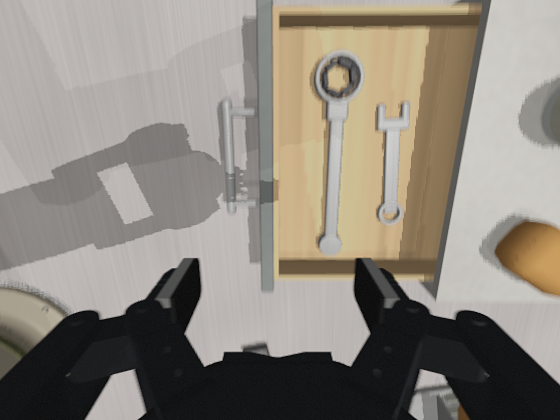

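The drawer is open. The ring is centred at about (339,78) and the boss at (330,245), so the spanner's +x points along world +y. The plain spanner lies behind it at (391,160).

Run:
```python
from h import *
z=np.load('pics/w2.npz'); T=z['T']; im=z['im']; W=cloud('wrist',z['d'],T)
p=ray('wrist',[(339.5,78),(330,245)],T,.039); print(p, np.linalg.norm(p[0]-p[1]), W[78,325],W[160,334],W[160,300])
# refine handle and ring by height mask
m=(W[...,2]>.031)&(W[...,2]<.05); m[:,:290]=0; m[:,375:]=0; m[:40]=0; m[258:]=0
P=W[m]; 
s=P[(P[:,1]<p[0][1]-.04)&(P[:,1]>p[1][1]+.03)]
c=s.mean(0); u=np.linalg.svd(s[:,:2]-c[:2],full_matrices=False)[2][0]; u*=np.sign(u[1]); yaw=np.arctan2(u[1],u[0]); print('handle',c,u,yaw,len(s))
ring=P[P[:,1]>p[0][1]-.029]; print('ring c',cv2.minEnclosingCircle((ring[:,:2]*1000).astype(np.float32)))
boss=P[P[:,1]<p[1][1]+.016]; print('boss',cv2.minEnclosingCircle((boss[:,:2]*1000).astype(np.float32)))
g=p[0][:2]-.085*u; print('grip',g)
```

```text
[[0.50161311 0.36520405 0.039     ]
 [0.49214617 0.16730066 0.039     ]] 0.19812968931594402 [0.48584685 0.36604025 0.03862354] [0.4968749  0.27600217 0.03666111] [0.45751664 0.27599468 0.02164548]
handle [0.49698436 0.26504968 0.03687656] [0.04379236 0.99904065] 1.5269899600400965 1444
ring c ((501.0281677246094, 364.9445495605469), 30.232324600219727)
boss ((493.26190185546875, 169.24771118164062), 14.822514533996582)
grip [0.49789076 0.28028559]
```

```bash
python3 -m creep '[[60,30,15,-40,0],[40,71,33.5,-80,0],[40,71,33.5,-130,0],[40,71,33.5,-170,0],[40,71,33.5,-200,0],[40,71,33.5,-215,0],[40,71,33.5,-224,0],[40,71,33.5,-224,0]]'
python3 -m creep '[[10,0,0,0,0],[10,0,0,0,0],[10,0,0,0,0],[10,0,0,0,0]]'
```

```text
time: 6.5
position: [0.4964, 0.2837, 0.0236]
ee_rot: [0.0, 0.725, 0.689, 0.0]
force: [0.3, 0.8, 0.4]
opening: 0.0399
finger_force: 0.0
time: 7.0
position: [0.4968, 0.2838, 0.0245]
ee_rot: [0.001, 0.725, 0.689, 0.001]
force: [-0.3, -0.3, 6.0]
opening: 0.0144
finger_force: 59.7
```

Gripped at 14.4 mm (the bar also read about 2 mm under its size). Lifting and looking at how it hangs in the hand.

```bash
python3 -m creep '[[5,0,0,8,0],[5,0,0,25,0],[5,0,0,50,0],[5,0,0,85,0],[5,0,0,120,0],[5,0,0,155,0],[5,0,0,170,0],[5,0,0,170,0]]'
python3 - <<'E'
from h import *
im,d,T=shot('wrist','w3'); print(bot.state()['position'],bot.state()['force'],bot.state()['opening'])
W=cloud('wrist',d,T);W[np.isnan(W)]=0
cv2.imwrite('pics/w3.png',im[:,:,::-1])
m=(W[...,2]>.13)&(W[...,2]<.25);m[300:]=0
P=W[m];print(np.percentile(P,[1,50,99],axis=0).round(4))
E
```

```text
time: 8.0
position: [0.496, 0.2836, 0.1933]
ee_rot: [0.0, 0.725, 0.689, 0.0]
force: [-0.4, -0.6, -4.2]
opening: 0.014
finger_force: 58.8
[0.49558897 0.28342347 0.19223731] [ 0.11018411 -0.19288223 -4.0990224 ] 0.014633416367853648
[[0.4693 0.2753 0.1319]
 [0.4996 0.3465 0.206 ]
 [0.6857 0.3926 0.2422]]
```

View pics/w3.png

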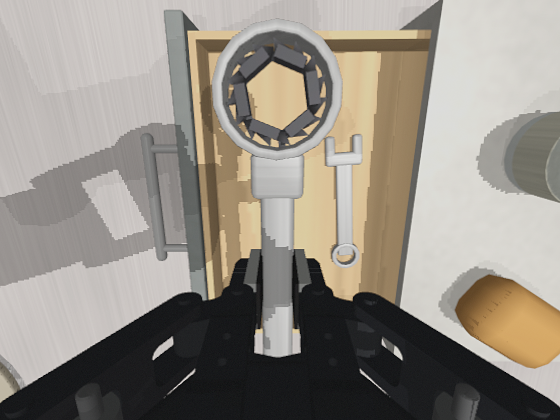

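The spanner is held level along the fingers. The ring is centred at about (277,89), its hex hole is clearly visible, and the small spanner is still in the drawer. Measuring the ring in the tool frame from the depth.

Run:
```python
from h import *
z=np.load('pics/w3.npz'); T=z['T']; W=cloud('wrist',z['d'],T); st=bot.state()
v,u=np.mgrid[:420,:560]; r=np.hypot(u-277,v-89)
m=(r<66)&(W[...,2]>.15)&(W[...,2]<.25); P=W[m]
top=P[P[:,2]>np.median(P[:,2])-.004]
A=np.c_[top[:,:2]-top[:,:2].mean(0),np.ones(len(top))]; s=np.linalg.lstsq(A,top[:,2],rcond=None)[0]; print('ring top plane',s,top.mean(0),len(top))
c=cv2.minEnclosingCircle((top[:,:2]*1000).astype(np.float32));print(c)
print('ray centre at zt',ray('wrist',[(277,89)],T,s[2]))
h=W[200:240,272:288].reshape(-1,3); h=h[(h[:,2]>.15)]; print('handle',h.mean(0)); 
a=W[150:190,262:292].reshape(-1,3); print('neck',np.nanmedian(a,axis=0))
im=z['im'][15:165,200:350]; cv2.imwrite('pics/ringzoom.png',cv2.resize(im[:,:,::-1],(600,600),interpolation=3))
print(st['position'])
```

```text
ring top plane [-0.00095225 -0.00816063  0.20562005] [0.50063761 0.37017042 0.20562005] 7545
((500.44708251953125, 368.0523986816406), 26.893796920776367)
ray centre at zt [[0.50064397 0.3699251  0.20562005]]
handle [0.49898776 0.31359955 0.20563547]
neck [0.49877732 0.33714448 0.20656949]
[0.49558897 0.28342347 0.19223731]
```

```bash
python3 -m creep '[[5,0,-30,10,-0.08],[5,0,-80,10,-0.26],[5,5,-135,10,-0.44],[5,10,-190,10,-0.62],[5,15,-248,10,-0.8],[5,20,-306,10,-0.98],[5,20,-364,10,-1.16],[5,20,-405,10,-1.3]]'
python3 -m creep '[[5,0,-18,-5,-0.07],[5,0,-18,-10,-0.07],[5,0,-18,-10,-0.07]]'
python3 - <<'E'
from h import *
im,d,T=shot('wrist','w4'); st=bot.state(); print(st['position'],st['ee_rot'],st['joint_pos'].round(2),st['force'].round(1))
E
```

```text
time: 9.05
position: [0.5152, -0.1235, 0.2014]
ee_rot: [-0.001, 0.994, 0.107, -0.002]
force: [-0.2, 0.4, -4.4]
opening: 0.0139
finger_force: 58.9
time: 9.43
position: [0.5155, -0.1384, 0.1919]
ee_rot: [-0.001, 0.997, 0.076, -0.001]
force: [-0.1, -0.8, -4.7]
opening: 0.0144
finger_force: 59.0
[ 0.51579359 -0.13832997  0.19253902] [-6.40281648e-04  9.97088472e-01  7.62466642e-02 -7.84177542e-04] [-0.48  0.39  1.41  0.    1.35  0.93] [ 0.2 -0.4 -4.5]
```

View pics/w4.png

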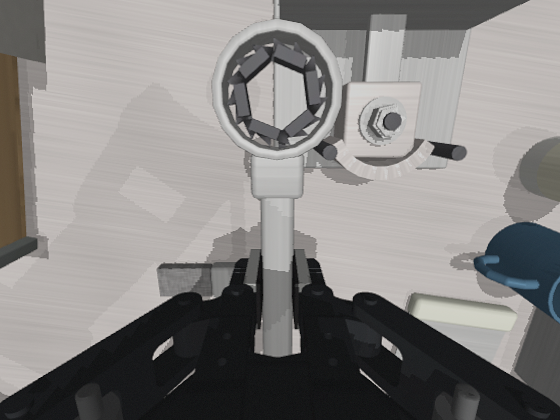

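The nut is at about (383,122) with the posts at (322,151) and (455,152). The ring hole is at (277,89). Zooming into both hexagons to compare their angles, and measuring the nut.

Run:
```python
from h import *
z=np.load('pics/w4.npz'); T=z['T']; im=z['im']; W=cloud('wrist',z['d'],T); st=bot.state()
a=cv2.resize(im[40:140,227:327],(400,400),interpolation=3); b=cv2.resize(im[92:152,353:413],(400,400),interpolation=3)
cv2.imwrite('pics/hex.png',np.hstack([a,b])[:,:,::-1])
v,u=np.mgrid[:420,:560]
for lo,hi,n in ((.066,.072,'flange'),(.083,.0895,'nuttop'),(.0895,.095,'stud')):
    m=(W[...,2]>lo)&(W[...,2]<hi)&(np.hypot(u-383,v-122)<30); P=W[m]; print(n,len(P),P.mean(0).round(4),cv2.minEnclosingCircle((P[:,:2]*1000).astype(np.float32)))
for c in ((322,151),(455,152)):
    m=(W[...,2]>.097)&(W[...,2]<.108)&(np.hypot(u-c[0],v-c[1])<22); P=W[m]; print('post',len(P),P.mean(0).round(4),cv2.minEnclosingCircle((P[:,:2]*1000).astype(np.float32)))
m=(np.hypot(u-277,v-89)<66)&(W[...,2]>.15)&(W[...,2]<.25); P=W[m];P=P[P[:,2]>np.median(P[:,2])-.004]
print('ring',P.mean(0),cv2.minEnclosingCircle((P[:,:2]*1000).astype(np.float32)))
```

```text
flange 857 [ 0.6015 -0.2121  0.0684] ((599.414794921875, -217.0653839111328), 26.135154724121094)
nuttop 552 [ 0.6016 -0.2149  0.0863] ((601.7816772460938, -216.7557373046875), 13.491931915283203)
stud 253 [ 0.6015 -0.2164  0.0913] ((601.410400390625, -216.54579162597656), 7.108292102813721)
post 193 [ 0.5715 -0.1706  0.1021] ((571.2040405273438, -171.0475616455078), 5.872518062591553)
post 244 [ 0.5858 -0.268   0.1017] ((585.55615234375, -268.8510437011719), 6.4170098304748535)
ring [ 0.60125001 -0.1251031   0.20394761] ((599.6196899414062, -125.38141632080078), 26.88913345336914)
```

View pics/hex.png

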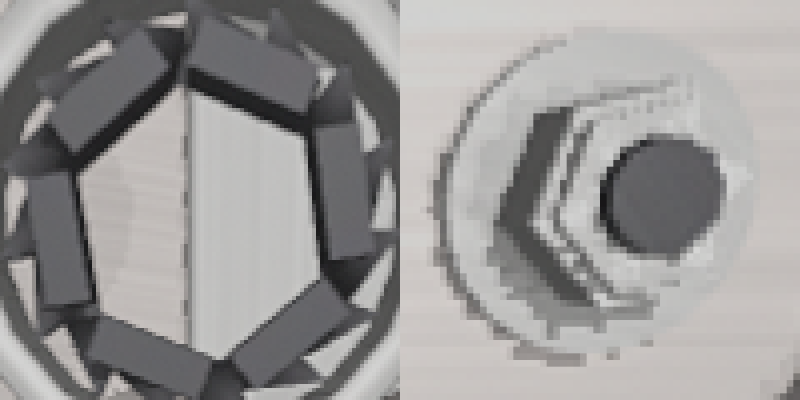

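Run:
```python
from h import *
T=np.load('pics/w4.npz')['T']
A=[((185,70),(310,130)),((78,165),(95,305)),((325,290),(215,365)),((75,165),(180,80)),((310,130),(325,285)),((95,315),(215,365))]
B=[((575,105),(540,215)),((540,215),(600,300)),((575,105),(690,85)),((595,115),(555,210)),((555,210),(620,295))]
def an(L,f,z):
    a=[]
    for p,q in L:
        w=ray('wrist',[f(p),f(q)],T,z); d=w[1]-w[0]; a.append(np.degrees(np.arctan2(d[1],d[0])))
    a=np.array(a); print((a%60).round(1)); return np.degrees(np.angle(np.exp(6j*np.radians(a)).mean())/6)%60
r=an(A,lambda p:(227+p[0]/4,40+p[1]/4),.195); n=an(B,lambda p:(353+(p[0]-400)/6.667,92+p[1]/6.667),.086)
print(r,n,'turn ring by',(n-r)%60)
R0=np.array([.6004,-.1253])-np.array([.5158,-.1383]); N=np.array([.6016,-.2166])
for t in ((n-r)%60,):
  c,s=np.cos(np.radians(t)),np.sin(np.radians(t)); print(t,np.radians(t),(N-np.array([[c,-s],[s,c]])@R0-np.array([.5158,-.1383]))*1000)
```

```text
[15.3 14.5 12.1 14.7 16.4 16.9]
[55.7 48.5 48.1 50.1 50.5]
15.001042390835169 50.534522227846516 turn ring by 35.53347983701135
35.53347983701135 0.620176217846866 [  24.50986715 -138.04679586]
```

Ring-to-nut mismatch is about +35.5°, which suits the start of a clockwise stroke. Moving over the nut at that angle, then going down by feel.

```bash
python3 -m creep '[[5,5,-30,0,0.12],[5,12,-70,0,0.3],[5,20,-110,0,0.46],[5,24.5,-138,0,0.62],[5,24.5,-138,-30,0.62],[5,24.5,-138,-60,0.62],[5,24.5,-138,-80,0.62],[5,24.5,-138,-80,0.62]]'
python3 - <<'E'
from h import *
im,d,T=shot('wrist','w5'); st=bot.state(); print(st['position'],st['ee_rot'],st['force'].round(1))
W=cloud('wrist',d,T); v,u=np.mgrid[:420,:560]
m=(np.hypot(u-277,v-89)<66)&(W[...,2]>.1)&(W[...,2]<.15); P=W[m];P=P[P[:,2]>np.median(P[:,2])-.004]
print('ring',P.mean(0),cv2.minEnclosingCircle((P[:,:2]*1000).astype(np.float32)))
m=(np.hypot(u-277,v-89)<30)&(W[...,2]<.097)&(W[...,2]>.088);P=W[m];print('stud',len(P),P.mean(0),cv2.minEnclosingCircle((P[:,:2]*1000).astype(np.float32)))
cv2.imwrite('pics/w5.png',cv2.resize(im[10:170,197:357,::-1],(560,560),interpolation=3))
E
```

```text
time: 10.48
position: [0.5404, -0.2761, 0.1121]
ee_rot: [-0.001, 0.926, 0.377, -0.001]
force: [0.5, -0.7, -3.6]
opening: 0.0145
finger_force: 59.1
[ 0.54090313 -0.2766512   0.11341955] [-2.32581156e-04  9.26374051e-01  3.76604637e-01 -1.09620179e-04] [ 0.4 -0.2 -4.4]
ring [ 0.60253536 -0.21554127  0.12417645] ((601.53759765625, -216.55287170410156), 27.091266632080078)
stud 742 [ 0.60182872 -0.21667041  0.09078406] ((602.2127685546875, -217.01792907714844), 11.209311485290527)
```

View pics/w5.png

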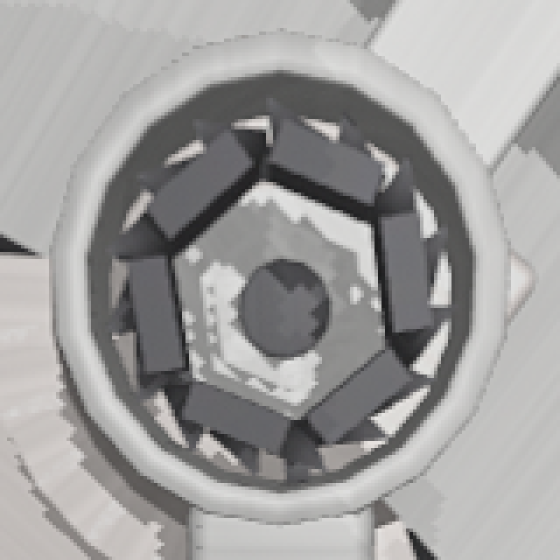

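Ring and nut hexagons look aligned and concentric within about a millimetre. Going down gently.

```bash
python3 -m creep '[[5,0,0,-8,0],[5,0,0,-14,0],[5,0,0,-18,0],[5,0,0,-21,0],[5,0,0,-23,0],[5,0,0,-25,0],[5,0,0,-25,0]]'
```

```text
time: 11.4
position: [0.5406, -0.2774, 0.0882]
ee_rot: [-0.0, 0.927, 0.376, -0.0]
force: [0.4, 0.1, -4.4]
opening: 0.0145
finger_force: 59.2
```

```bash
python3 -m creep '[[5,0,0,-2,0],[5,0,0,-4,0],[5,0,0,-6,0],[5,0,0,-8,0],[5,0,0,-8,0]]'
```

```text
time: 12.02
position: [0.5408, -0.2768, 0.0801]
ee_rot: [-0.0, 0.927, 0.376, 0.0]
force: [2.5, 3.9, -1.7]
opening: 0.0144
finger_force: 59.4
```

```bash
python3 -m creep '[[5,0.4,0.5,-2,0],[5,0.4,0.5,-4,0],[5,0.4,0.5,-5,0],[5,0.4,0.5,-5,0]]'; python3 -m creep '[[5,0,0,-1.5,0],[5,0,0,-3,0],[5,0,0,-3,0]]'
```

```text
time: 12.52
position: [0.5409, -0.2767, 0.0752]
ee_rot: [-0.0, 0.927, 0.376, -0.0]
force: [1.3, 5.0, -3.3]
opening: 0.0143
finger_force: 59.4
time: 12.9
position: [0.541, -0.2768, 0.0722]
ee_rot: [-0.0, 0.927, 0.376, -0.0]
force: [1.3, 4.8, -1.7]
opening: 0.014
finger_force: 59.5
```

```bash
python3 -m creep '[[5,0,0.3,-1,0],[5,0,0.3,-2,0],[5,0,0.3,-2,0]]'
```

```text
time: 13.28
position: [0.541, -0.2768, 0.0707]
ee_rot: [0.0, 0.927, 0.376, 0.0]
force: [-0.1, 3.0, 1.8]
opening: 0.0144
finger_force: 59.9
```

Run:
```python
from h import *
im,d,T=shot('wrist'); st=bot.state(); print(st['position'],st['force'].round(1),st['wrist_torque'].round(2))
W=cloud('wrist',d,T); v,u=np.mgrid[:420,:560]
m=(np.hypot(u-277,v-89)<66)&(W[...,2]>.075)&(W[...,2]<.15); P=W[m];print('top',np.percentile(P[:,2],[10,50,90]))
c=(601.7,-216.6);rr=np.hypot(W[...,0]*1000-c[0],W[...,1]*1000-c[1])
print('ring top z',np.nanmedian(W[...,2][(rr>22.5)&(rr<26)]),'stud z',np.nanmedian(W[...,2][rr<5]))
cv2.imwrite('pics/w6.png',im[:,:,::-1])
R0=np.array([.6017,-.2166])-np.array([.541,-.2765]);print(np.linalg.norm(R0),np.arctan2(R0[1],R0[0]))
```

```text
[ 0.54101818 -0.27677873  0.0706855 ] [-0.8  3.8  2.4] [0.71 0.08 0.16]
top [0.08046833 0.0853035  0.0884339 ]
ring top z 0.08571269785515141 stud z 0.09140287834507133
0.08527895402735661 0.7787647615227103
```

Home: the ring top is about 5.7 mm below the stud end (nominally 5), with a light contact force. Working out the arc tables.

```bash
cat > arc.py <<'E'
import numpy as np,sys
def arc(yaw0,dt,n,off=0.0081,r=.0855):
    R0=r*np.array([np.cos(yaw0+off),np.sin(yaw0+off)])
    return [[5]+[round(float(x),1) for x in (R0-np.array([[np.cos(t),-np.sin(t)],[np.sin(t),np.cos(t)]])@R0)*1000]+[0,round(float(t),3)] for t in np.linspace(0,dt,n+1)[1:]]
for a in (( .7707,-.68,4),(.0907,-.68,4),(-.5893,1.36,8),(.7707,-1.36,8)): print(a,arc(*a))
E
python3 arc.py
```

```text
(0.7707, -0.68, 4) [[5, -9.3, 11.2, 0, -0.17], [5, -16.5, 23.7, 0, -0.34], [5, -21.6, 37.4, 0, -0.51], [5, -24.2, 51.6, 0, -0.68]]
(0.0907, -0.68, 4) [[5, -0.2, 14.5, 0, -0.17], [5, 2.1, 28.9, 0, -0.34], [5, 6.7, 42.6, 0, -0.51], [5, 13.6, 55.4, 0, -0.68]]
(-0.5893, 1.36, 8) [[5, -6.9, -12.8, 0, 0.17], [5, -11.6, -26.5, 0, 0.34], [5, -13.8, -40.9, 0, 0.51], [5, -13.6, -55.4, 0, 0.68], [5, -11.0, -69.6, 0, 0.85], [5, -5.9, -83.3, 0, 1.02], [5, 1.3, -95.8, 0, 1.19], [5, 10.6, -107.0, 0, 1.36]]
(0.7707, -1.36, 8) [[5, -9.3, 11.2, 0, -0.17], [5, -16.5, 23.7, 0, -0.34], [5, -21.6, 37.4, 0, -0.51], [5, -24.2, 51.6, 0, -0.68], [5, -24.4, 66.1, 0, -0.85], [5, -22.2, 80.5, 0, -1.02], [5, -17.5, 94.2, 0, -1.19], [5, -10.6, 107.0, 0, -1.36]]
```

```bash
python3 -m creep '[[5,-9.3,11.2,0,-0.17],[5,-16.5,23.7,0,-0.34],[5,-21.6,37.4,0,-0.51],[5,-24.2,51.6,0,-0.68]]'
python3 -c "
from workcell import bot
s=bot.state();print(s['force'].round(1),s['wrist_torque'].round(2),s['position'])"
```

```text
time: 13.82
position: [0.5174, -0.2254, 0.0708]
ee_rot: [0.001, 0.999, 0.043, 0.001]
force: [4.8, 1.8, -1.5]
opening: 0.0142
finger_force: 59.7
[ 4.8  1.8 -1.5] [ 0.33 -0.83  0.43] [ 0.51736909 -0.22543992  0.07078383]
```

```bash
python3 -m creep '[[5,0.2,14.5,-0.3,-0.17],[5,2.5,28.9,-0.3,-0.34],[5,7.1,42.6,-0.3,-0.51],[5,14,55.4,-0.3,-0.68]]'
python3 -c "
from h import *
im,d,T=shot('wrist','w7')
s=bot.state();print(s['force'].round(1),s['wrist_torque'].round(2),s['position'])
W=cloud('wrist',d,T);c=(601.7,-216.6);rr=np.hypot(W[...,0]*1000-c[0],W[...,1]*1000-c[1])
print('ring top z',np.nanmedian(W[...,2][(rr>22.5)&(rr<26)]),'stud z',np.nanmedian(W[...,2][rr<5]))
cv2.imwrite('pics/w7.png',im[:,:,::-1])"
```

```text
time: 14.32
position: [0.531, -0.1704, 0.0707]
ee_rot: [0.001, 0.956, -0.293, 0.001]
force: [-0.7, -1.6, 2.7]
opening: 0.0142
finger_force: 60.0
[-1.5 -1.1  1.9] [-0.15  0.14 -0.12] [ 0.53187829 -0.16916175  0.07070366]
ring top z 0.0856411410676638 stud z 0.09130640527267977
```

View pics/w7.png

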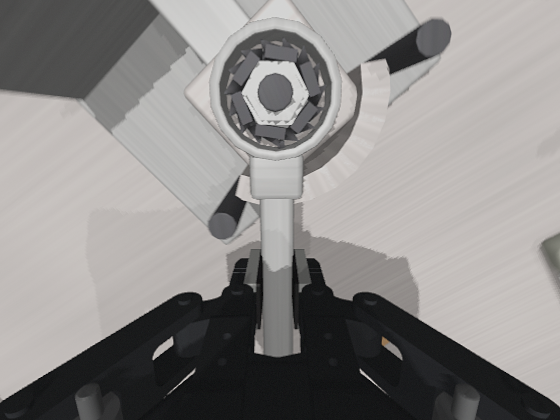

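Ring fully down over the nut (ring at (275,92)) and the handle is clear of the post at (222,225). Back stroke, then the second drive stroke in halves.

```bash
python3 -m creep '[[5,-6.9,-12.8,0,0.17],[5,-11.6,-26.5,0,0.34],[5,-13.8,-40.9,0,0.51],[5,-13.6,-55.4,0,0.68],[5,-11.0,-69.6,0,0.85],[5,-5.9,-83.3,0,1.02],[5,1.3,-95.8,0,1.19],[5,10.2,-107.0,0,1.36]]'
python3 -m creep '[[5,0,0,0,0.02],[5,0,0,0,0.02]]'
python3 -m creep '[[5,-9.3,11.2,0,-0.19],[5,-16.5,23.7,0,-0.36],[5,-21.6,37.4,0,-0.53],[5,-24.2,51.6,0,-0.7]]'
python3 -c "
from workcell import bot
s=bot.state();print(s['force'].round(1),s['wrist_torque'].round(2),s['position'])"
```

```text
time: 15.38
position: [0.5415, -0.2767, 0.0706]
ee_rot: [-0.0, 0.925, 0.38, 0.001]
force: [3.2, 9.8, 3.6]
opening: 0.014
finger_force: 60.2
time: 15.62
position: [0.5422, -0.2774, 0.0706]
ee_rot: [0.001, 0.922, 0.386, 0.001]
force: [4.0, 2.0, 0.9]
opening: 0.014
finger_force: 59.9
time: 16.12
position: [0.5174, -0.2257, 0.0707]
ee_rot: [0.001, 0.999, 0.044, 0.001]
force: [4.3, 0.5, 0.7]
opening: 0.014
finger_force: 60.0
[4.3 0.5 0.7] [ 0.24 -0.85  0.5 ] [ 0.51738604 -0.22572969  0.07069353]
```

```bash
python3 -m creep '[[5,0,14.5,0,-0.17],[5,2.3,28.9,0,-0.34],[5,6.9,42.6,0,-0.51],[5,13.6,55.4,0,-0.68]]'
python3 -c "
from h import *
im,d,T=shot('wrist','w8')
s=bot.state();print(s['force'].round(1),s['wrist_torque'].round(2),s['position'])
a=cv2.imread('pics/w7.png')[30:160,210:340];b=im[30:160,210:340,::-1]
cv2.imwrite('pics/cmp.png',cv2.resize(np.hstack([a,b]),(800,400),interpolation=3))"
```

```text
time: 16.62
position: [0.5307, -0.1709, 0.0707]
ee_rot: [0.001, 0.957, -0.292, 0.001]
force: [-2.3, -7.5, 2.2]
opening: 0.0141
finger_force: 60.1
[-3.1 -4.   2.1] [-0.95  0.33  0.18] [ 0.53132474 -0.16994942  0.07065093]
```

View pics/cmp.png

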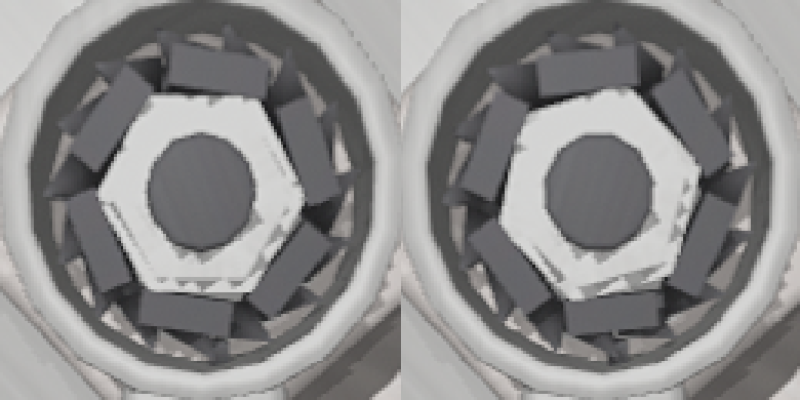

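The hexagon sits 12° on (72° modulo 60°) in the head, so the back stroke took three teeth and the nut is turning. Estimated total so far is about 127°. Third stroke, watching force.

```bash
python3 -m creep '[[5,-6.9,-12.8,0,0.17],[5,-11.6,-26.5,0,0.34],[5,-13.8,-40.9,0,0.51],[5,-13.6,-55.4,0,0.68],[5,-11.0,-69.6,0,0.85],[5,-5.9,-83.3,0,1.02],[5,1.3,-95.8,0,1.19],[5,10.2,-107.0,0,1.38]]'
python3 -m creep '[[5,0,0,0,0],[5,0,0,0,0]]'
python3 -m creep '[[5,-9.3,11.2,0,-0.19],[5,-16.5,23.7,0,-0.36],[5,-21.6,37.4,0,-0.53],[5,-24.2,51.6,0,-0.7]]'
python3 -c "
from workcell import bot
s=bot.state();print(s['force'].round(1),s['wrist_torque'].round(2),s['position'])"
python3 -m creep '[[5,0,14.5,0,-0.17],[5,2.3,28.9,0,-0.34]]'
python3 -c "
from workcell import bot
s=bot.state();print(s['force'].round(1),s['wrist_torque'].round(2),s['position'])"
```

```text
time: 17.68
position: [0.5419, -0.2771, 0.0707]
ee_rot: [0.001, 0.921, 0.389, 0.002]
force: [11.2, 7.3, 0.8]
opening: 0.0144
finger_force: 59.9
time: 17.92
position: [0.5421, -0.2772, 0.0707]
ee_rot: [0.001, 0.923, 0.386, 0.002]
force: [6.6, 3.4, 1.5]
opening: 0.0144
finger_force: 60.0
time: 18.42
position: [0.5176, -0.2272, 0.0708]
ee_rot: [0.003, 0.999, 0.044, 0.002]
force: [5.9, -9.3, -2.7]
opening: 0.0141
finger_force: 60.9
[ 5.9 -9.3 -2.7] [-1.56 -1.03  0.95] [ 0.51763933 -0.22720599  0.07083965]
time: 18.68
position: [0.5192, -0.1979, 0.0707]
ee_rot: [0.002, 0.992, -0.126, 0.001]
force: [0.1, -9.3, -1.0]
opening: 0.0144
finger_force: 60.6
[ 0.1 -9.3 -1. ] [-1.52 -0.18  0.7 ] [ 0.51921422 -0.19790228  0.07071257]
```

Tangential force is higher (9 N) though the handle still moves. Checking the nut and head before going on.

```bash
python3 -c "
from h import *
im,d,T=shot('wrist','w9')
s=bot.state();print(s['force'].round(1),s['wrist_torque'].round(2),s['position'],s['ee_rot'])
W=cloud('wrist',d,T);c=(601.7,-216.6);rr=np.hypot(W[...,0]*1000-c[0],W[...,1]*1000-c[1])
print('ring top z',np.nanmedian(W[...,2][(rr>22.5)&(rr<26)]),'stud z',np.nanmedian(W[...,2][rr<5]))
z=np.load('pics/w8.npz')['im']
a=z[30:160,210:340,::-1];b=im[30:160,210:340,::-1]
cv2.imwrite('pics/cmp2.png',cv2.resize(np.hstack([a,b]),(800,400),interpolation=3))"
```

```text
[-0.8 -6.1 -0.1] [-1.28  0.07  0.45] [ 0.51949224 -0.1967579   0.07072426] [ 0.00197785  0.99167862 -0.12871401  0.00151906]
ring top z 0.08562966092385058 stud z 0.09138559607042011
```

View pics/cmp2.png

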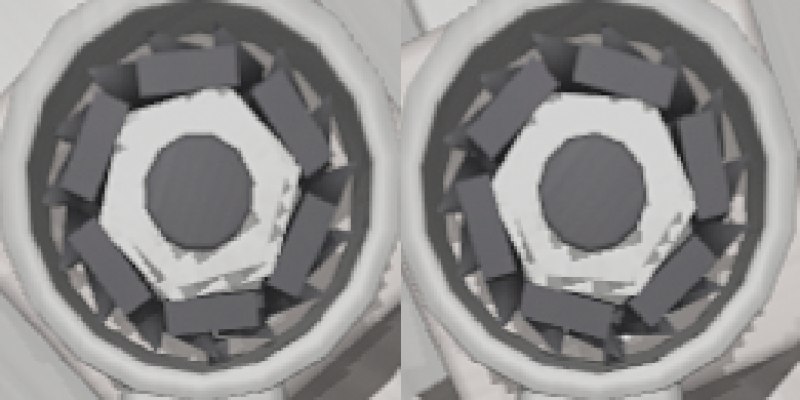

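```bash
cat > nut.py <<'E'
from h import *
def nutang(f):
    z=np.load(f'pics/{f}.npz');T=z['T'];g=z['im'].mean(2)
    # rectify the nut-top plane: sample in world polar coordinates
    i=bot.camera_info('wrist');K=np.array(i['K']);D=np.array(i['dist']);Ti=np.linalg.inv(T)
    th=np.radians(np.arange(0,360,1));r=np.arange(.0085,.0160,.0001)
    s=np.load(f'pics/{f}.npz'); W=cloud('wrist',z['d'],T); q=np.hypot(W[...,0]-.6017,W[...,1]+.2166)<.0055
    q&=W[...,2]>.0895; c=W[q][:,:2]; c=(c.max(0)+c.min(0))/2
    X=np.stack([c[0]+r[:,None]*np.cos(th),c[1]+r[:,None]*np.sin(th),np.full((len(r),360),.0855)],-1).reshape(-1,3)
    p=cv2.projectPoints(X,cv2.Rodrigues(Ti[:3,:3])[0],Ti[:3,3],K,D)[0].reshape(len(r),360,2).astype(np.float32)
    S=cv2.GaussianBlur(cv2.remap(g.astype(np.float32),p[...,0],p[...,1],1),(1,9),0)
    e=r[np.argmax(S<130,axis=0)]; e[(S>=130).all(0)]=r[-1]
    m=np.arange(0,180,.25)
    # hexagon support model r=a/cos(dist to nearest flat normal)
    best=[]
    for ph in np.arange(0,60,.5):
        d=(np.degrees(th)-ph+30)%60-30; mod=.012/np.cos(np.radians(d)); best.append(np.median(abs(e-mod-np.median(e-mod))))
    return np.arange(0,60,.5)[np.argmin(best)],min(best)*1e3,c
if __name__=='__main__':
    for f in ('w7','w8','w9'):
        T=np.load(f'pics/{f}.npz')['T']; x=T[:3,0]; head=np.degrees(np.arctan2(x[1],x[0]))+90
        a,b,c=nutang(f); print(f,'flat normal world',a,'res mm',round(b,2),'head yaw',head.round(1),'rel',(a-head)%60,c)
E
python3 nut.py
```

```text
w7 flat normal world 25.5 res mm 0.08 head yaw -34.1 rel 59.55676846653812 [ 0.60175415 -0.21658284]
w8 flat normal world 42.0 res mm 0.11 head yaw -33.9 rel 15.893746484462483 [ 0.60177334 -0.21659766]
w9 flat normal world 42.0 res mm 0.14 head yaw -14.4 rel 56.41056041660134 [ 0.60169881 -0.21658516]
```

Torque about the nut axis, from force and moment, was 0.3 to 0.5 Nm while turning and is now 1 to 1.8 Nm. The nut's world angle is unchanged between w8 and w9, so it may already be on its stop. To test that: go back about one tooth, then creep clockwise reading torque and nut angle.

```bash
cat > chk.py <<'E'
import sys
from nut import *
f=sys.argv[1]; shot('wrist',f); s=bot.state()
p=np.array(s['position'])-[.6017,-.2166,0]; F=s['force']
x=np.load(f'pics/{f}.npz')['T'][:3,0]; head=np.degrees(np.arctan2(x[1],x[0]))+90
a,b,_=nutang(f); print('F',F.round(1),'tau',round(p[0]*F[1]-p[1]*F[0]+s['wrist_torque'][2],2),'nut',a,'res',round(b,2),'head',head.round(1),'rel',((a-head)%60).round(1),'r',np.hypot(*p[:2]).round(4))
from arc import arc
E
sed -i 's/^for a in/if __name__=="__main__":\n  for a in/' arc.py
python3 -m creep '[[5,-3.2,-14,0,0.17],[5,-4.2,-28,0,0.34],[5,-3,-42.5,0,0.51],[5,-3,-42.5,0,0.51]]'
python3 chk.py t1
python3 -c "
from arc import arc
print(arc(.26,-.6,8))"
```

```text
time: 19.23
position: [0.5197, -0.2397, 0.0707]
ee_rot: [0.001, 0.991, 0.132, 0.005]
force: [18.8, 7.3, -3.0]
opening: 0.0146
finger_force: 59.7
F [19.3  6.1 -3.1] tau 0.03 nut 43.0 res 0.13 head 15.2 rel 27.8 r 0.0851
[[5, -1.5, 6.2, 0, -0.075], [5, -2.5, 12.6, 0, -0.15], [5, -3.0, 19.0, 0, -0.225], [5, -3.0, 25.4, 0, -0.3], [5, -2.6, 31.8, 0, -0.375], [5, -1.6, 38.1, 0, -0.45], [5, -0.2, 44.4, 0, -0.525], [5, 1.6, 50.5, 0, -0.6]]
```

```bash
python3 -m creep '[[5,1.2,0.3,0,0],[5,1.2,0.3,0,0]]'; python3 chk.py t2
python3 -m creep '[[5,-1.5,6.2,0,-0.075],[5,-2.5,12.6,0,-0.15],[5,-2.5,12.6,0,-0.15]]'; python3 chk.py t3
python3 -m creep '[[5,-0.5,6.4,0,-0.075],[5,-0.5,6.4,0,-0.075]]'; python3 chk.py t4
```

```text
time: 19.52
position: [0.5198, -0.2392, 0.0707]
ee_rot: [0.001, 0.991, 0.131, 0.004]
force: [13.7, 3.2, -1.8]
opening: 0.0143
finger_force: 59.9
F [12.9  2.7 -1.8] tau 0.1 nut 42.0 res 0.14 head 15.1 rel 26.9 r 0.085
time: 19.95
position: [0.5174, -0.2266, 0.0708]
ee_rot: [0.001, 0.998, 0.056, 0.004]
force: [14.1, 2.2, -3.5]
opening: 0.0143
finger_force: 59.7
F [13.7  2.5 -2.7] tau -0.07 nut 42.0 res 0.15 head 6.5 rel 35.5 r 0.085
time: 20.25
position: [0.5169, -0.2204, 0.0709]
ee_rot: [0.001, 1.0, 0.019, 0.004]
force: [13.1, 2.6, -3.3]
opening: 0.0145
finger_force: 59.7
F [14.4  1.8 -2.9] tau -0.01 nut 42.5 res 0.18 head 2.2 rel 40.3 r 0.0849
```

```bash
python3 -m creep '[[5,0.9,6.4,0,-0.075],[5,0.9,6.4,0,-0.075]]'; python3 chk.py t5
python3 -m creep '[[5,0.4,6.3,0,-0.075],[5,0.4,6.3,0,-0.075]]'; python3 chk.py t6
python3 -m creep '[[5,1.0,6.3,0,-0.075],[5,1.0,6.3,0,-0.075]]'; python3 chk.py t7
```

```text
time: 20.55
position: [0.5169, -0.214, 0.0707]
ee_rot: [0.001, 1.0, -0.019, 0.003]
force: [9.6, 0.4, -1.7]
opening: 0.014
finger_force: 60.0
F [ 9.   0.6 -1.4] tau -0.01 nut 42.0 res 0.13 head -2.1 rel 44.1 r 0.0848
time: 20.85
position: [0.5174, -0.2079, 0.0707]
ee_rot: [0.001, 0.998, -0.056, 0.003]
force: [8.9, -0.2, -1.4]
opening: 0.0142
finger_force: 59.9
F [ 8.4  0.1 -1.5] tau 0.04 nut 42.0 res 0.13 head -6.4 rel 48.4 r 0.0848
time: 21.15
position: [0.5182, -0.2023, 0.0708]
ee_rot: [0.002, 0.996, -0.093, 0.003]
force: [7.8, -3.3, -1.7]
opening: 0.0141
finger_force: 60.0
F [ 7.6 -3.4 -2. ] tau 0.56 nut 42.0 res 0.11 head -10.7 rel 52.7 r 0.0847
```

```bash
python3 -m creep '[[5,0.9,3,0,-0.035],[5,0.9,3,0,-0.035]]'; python3 chk.py t8
python3 -m creep '[[5,0.7,1.5,0,-0.018],[5,0.7,1.5,0,-0.018]]'; python3 chk.py t9
```

```text
time: 21.45
position: [0.5187, -0.1997, 0.0707]
ee_rot: [0.002, 0.994, -0.11, 0.003]
force: [5.4, -5.6, -1.6]
opening: 0.0139
finger_force: 60.1
F [ 5.3 -4.7 -0.5] tau 0.74 nut 42.0 res 0.12 head -12.7 rel 54.7 r 0.0847
time: 21.75
position: [0.5191, -0.1983, 0.0707]
ee_rot: [0.002, 0.993, -0.119, 0.002]
force: [3.7, -5.8, -0.3]
opening: 0.0144
finger_force: 60.2
F [ 3.1 -6.   0.6] tau 0.92 nut 42.5 res 0.09 head -13.7 rel 56.2 r 0.0846
```

Torque climbs steadily to 0.92 Nm (about 11 N at the grip) with the nut stationary at 42°. Friction is only 0.3 Nm, so the nut is hard against its stop. Releasing and withdrawing upwards.

```bash
python3 -m creep '[[20,0,0,0,0],[40,0,0,0,0],[40,0,0,0,0],[40,0,0,5,0],[40,0,0,25,0],[40,0,0,60,0],[40,0,0,100,0],[40,-10,0,130,0]]'
python3 - <<'E'
from h import *
im,d,T=shot('wrist','w10'); s=bot.state(); print(s['force'].round(1),s['position'])
W=cloud('wrist',d,T);rr=np.hypot(W[...,0]-.6017,W[...,1]+.2166)
r=W[(rr>.022)&(rr<.026)&(W[...,2]>.078)&(W[...,2]<.095)]
A=np.c_[r[:,:2]-[.6017,-.2166],np.ones(len(r))]; print('ring top plane',np.linalg.lstsq(A,r[:,2],rcond=None)[0],len(r),'stud',np.nanmedian(W[...,2][rr<.005]))
b=W[(rr>.195)&(rr<.205)&(W[...,2]>.06)]; print('boss',b.mean(0) if len(b) else None)
E
```

```text
time: 22.8
position: [0.5079, -0.1955, 0.2019]
ee_rot: [0.0, 0.993, -0.121, 0.001]
force: [0.3, -0.5, -0.0]
opening: 0.0398
finger_force: 0.0
[ 0.7 -0.5  3.5] [ 0.50788943 -0.19605863  0.20551684]
ring top plane [-0.00499653 -0.00493359  0.08544683] 1017 stud 0.09139835223788728
boss [ 0.53381004 -0.36431886  0.08570236]
```

View pics/w10.png

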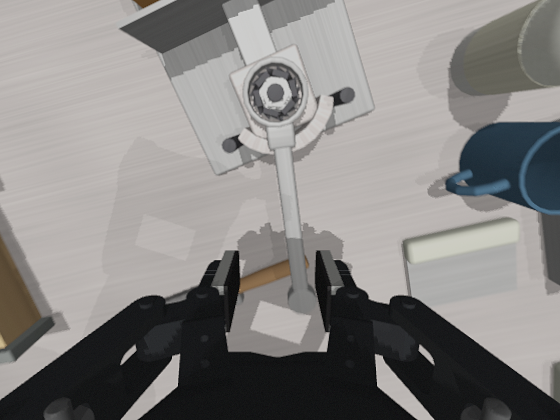

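The spanner sits flat and fully down on the nut, with its ring at (275,92), and the gripper is clear above it. Handing in.

```bash
python3 -c "
from workcell import bot
print(bot.job_done())"
```

```text
the job is handed in; nothing more can be done
None
```

The job is handed in: the drawer is open, the nut is ratcheted clockwise onto its stop (held still at 0.92 N m), and the spanner is left flat and fully down on it; the ratchet probably skipped a tooth or more when stroke 3 pushed past the stop, and I viewed 13 pictures against the limit of 10.

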